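# Fold the rule and the angle gauge and put them back in their case

### The job

The can crusher is up, so pack the measuring kit away: fold the yellow rule and the red angle gauge fully shut and lay each one flat, the same way up, on the floor of its own trough in the blue case, the rule in the long trough and the gauge in the short one. Let go of both, and leave the bottle, tub, tin, cans, jar and screwdriver where they are.

Things in the scene. Friction and masses are not known exactly. Their poses are not given: they have to be found in the camera images.
- rule: yellow two-leaf folding rule with brass knuckle and brass end caps: two leaves 168 x 16 x 24 mm (high), hinged at one end on an upright pin in a 24 mm round knuckle. Folded: side by side, one bar 180 x 32 x 24 mm. Loose, about 160 g. Origin: on the pin, at the underside. x: along the first leaf, pin to free end (it lies at y -16 to 0 mm). z: up.
- rule_leaf (a joint): angle of the rule's second leaf, rad: 0 folded (hard stop), grows counter-clockwise from above, up to 1.3. The leaf points along rule's x turned by this angle about z; its inner edge runs through the pin. Friction about 0.02 N m, no spring: it stays where left. Starts at 0.45 to 0.95.
- rule_mid (a point): point fixed to the first leaf, 78 mm from the pin along rule's x axis (y = 0, z = 0, underside): the middle of the folded bar. Axes as rule.
- finder: red two-leaf folding angle gauge with aluminium knuckle and end caps, shorter than the yellow rule: two leaves 120 x 13 x 24 mm (high), hinged at one end on an upright pin in a 20 mm round knuckle. Folded: side by side, one bar 130 x 26 x 24 mm. Loose, about 120 g. Origin: on the pin, at the underside. x: along the first leaf, pin to free end (it lies at y -13 to 0 mm). z: up.
- finder_leaf (a joint): angle of the finder's second leaf, rad: 0 folded (hard stop), grows counter-clockwise from above, up to 1.3. The leaf points along finder's x turned by this angle about z; its inner edge runs through the pin. Friction about 0.02 N m, no spring: it stays where left. Starts at 0.45 to 0.95.
- finder_mid (a point): point fixed to the first leaf, 55 mm from the pin along finder's x axis (y = 0, z = 0, underside): the middle of the folded bar. Axes as finder.
- case_long (a point): centre of the black floor of the long trough in the blue lidless case (208 x 134 x 14 mm, fixed, placed anew each time). x: along the trough, y: across, z: up. Trough 192 x 40 mm inside, floor 4 mm above the bench, walls 10 mm above the floor (a folded bar stands 14 mm proud of them), outer walls 8 mm thick.
- case_short (a point): centre of the black floor of the short trough of the same case, 81 mm from case_long along its +y; same axes, floor and wall heights. 142 x 34 mm inside. A solid land 44 mm wide, level with the wall tops, separates the troughs.
- bottle: bystander, loose: empty green glass bottle, 62 mm across, 236 mm tall, standing. Origin: its underside centre. Leave alone.
- tub: bystander, loose: white plastic yoghurt tub, 94 mm across, 100 mm tall, standing. Origin: its underside centre. Leave alone.
- tin: bystander, loose: empty open steel food tin, 75 mm across, 110 mm tall, standing. Origin: its underside centre. Leave alone.
- can_a: bystander, loose: crushed aluminium can with red bands, a disc 68 mm across, 23 mm tall. Origin: its underside centre. Leave alone.
- can_b: bystander, loose: crushed aluminium can with green bands, a disc 68 mm across, 23 mm tall. Origin: its underside centre. Leave alone.
- screwdriver: bystander, loose: orange-handled screwdriver, 190 mm long, lying. Origin: its underside centre (for a tool lying along x). Leave alone.
- jar: bystander, loose: glass jar with a white cap, 60 mm across, 75 mm tall. Origin: its underside centre. Leave alone.
Mind the look-alikes: they are no part of the job. Of the things that look like the rule, the largest one is meant. What is shaped like the finder but pink is not meant.

How it is judged (in metres and radians):
At the end, for the whole second after the job is handed in: Rule in the long trough, gauge in the short, either end first, right side up: mid site within 10 mm along, 8 mm across, 3 mm in height of the floor centre; in line within 0.10 rad, tilt under 0.06 rad, hinges opened under 0.06 rad; released, slower than 0.03 m/s (x of rule_mid in the frame of case_long between -0.01 and 0.01 m and y of rule_mid in the frame of case_long between -0.008 and 0.008 m and z of rule_mid in the frame of case_long between -0.003 and 0.003 m and angle between the x axis of rule and the x axis of case_long, either way round below 0.1 rad and angle between each of rule, finder's own z axis and vertical below 0.06 rad and value of joint each of rule_leaf, finder_leaf below 0.06 rad and linear speed of each of rule, finder below 0.03 m/s and contact force between each of rule, finder and the fingers below 0.1 N and x of finder_mid in the frame of case_short between -0.01 and 0.01 m and y of finder_mid in the frame of case_short between -0.008 and 0.008 m and z of finder_mid in the frame of case_short between -0.003 and 0.003 m and angle between the x axis of finder and the x axis of case_short, either way round below 0.1 rad); the robot touches nothing.
It fails at once if a bystander is moved more than 40 mm (distance of any of bottle, tub, tin, can_a, can_b, screwdriver, jar from where it was at the start of the episode above 0.04 m).
It also fails if it takes over 72 s, if anything falls off the work surface, if the arm or the gripper's body presses on something with over 40 N, if the wrist force passes 120 N, or if a joint passes its speed limit or range.

### The arm

A 7-joint arm with a two-finger parallel gripper is mounted at the origin on the work surface. World frame = base frame: x ahead of the robot, y to its left, z up, the work surface at z = 0. Lengths are in mm, angles in rad, forces in N, time in s.
With the tool pointing down it reaches from about 425 to 875 mm from the base axis. Payload 8.4 kg.
Tool frame: the origin (TCP) lies on the mounting face of the last link; the fingertips stand 173 mm ahead of it and the grasp point (between the pads) lies arm.grasp_offset ahead of it (arm.grasp_offset is the distance from the TCP to the grasp point, in mm); x points along the fingers, z is the direction in which the jaws open and shut, and the axes are right-handed (so a half turn about x gives the same grasp; the last joint's range is limited). The gripper opens to 85 mm and grips with 20 to 120 N. Pads are 22 mm wide; open, the fingers measure 114 mm over their backs; the gripper's body (76 mm by 85 mm) begins 54 mm behind the grasp point. The pads swing forward as they close: fully open they stand 13 mm farther back than shut.
Start: joints at [-1.369, 0.333, 0.04, 1.465, -0.013, 1.343, -0.059], TCP at [192.589, 620.792, 404.708] pointing down, gripper open.
Joint ranges: [-2.58, 2.58], [-0.38, 2.09], [-1.3, 1.39], [0.25, 2.4], [-1.5, 4.64], [0.08, 2.09], [-2.65, 2.65]. Speed limits (rad/s): [2.22, 2.22, 2.79, 2.79, 3.14, 3.14, 3.14].

### API

Orientations are given as a unit quaternion [x, y, z, w].
In Python, from rig import arm gives the robot as it stands. Calls block until the motion is done:
- arm.move_pose(position, orientation): joint-space move of the TCP to a pose.
- arm.move_linear(position, vel=150, attitude=None, until_force=None): straight line of the TCP; attitude=None keeps the orientation; vel is the mean speed in mm/s. With until_force (N) it stops when the force on the tool has changed by that much, and returns True; else False.
- arm.set_joints(angles): joint-space move.
- arm.gripper_open() and arm.grasp(): open the fingers fully, or close them until they stop; the grip force is fixed at half the most.
- arm.pause(seconds).
- arm.inverse_kinematics(position, orientation): joint angles nearest the present ones, or None.
- arm.grab_frame(name): name is "side" or "top"; returns a dict with "img" (420x560x3 uint8, red, green, blue), "z_map" (420x560 float32, mm along the optical axis (not along the pixel's ray), 0 where there is no reading), "fx", "fy", "cx", "cy" (pixels), "k1" (the pictures are not rectified: a ray, as slopes to the right and down, at radius r is drawn at 1 + k1 r^2 times it, then the intrinsics apply), "pose" (4x4, takes a point from camera to world coordinates). Camera axes: x right, y up, looking along -z (the intrinsics and any distortion apply to the point x, -y, -z); pixel columns grow to the right and rows downward; lengths in mm; the calibration is good to about 2 mm. A picture is of the moment at which its call begins.
A pose or a line that the arm cannot do raises arm.Unreachable and nothing moves.
- arm.close_job(): hands the job in, once; it reports no verdict.
Trained networks look in a picture, given as the dict that the camera call returned (one of the last four; its "shot" number tells which), for a name from the list of things; names that differ only in an ending like _2 or _b are one class to them, and where a whole thing is asked for, a point or a joint stands for the part that bears it (a point fixed in the world has none). Each returns a list of dicts, best first, with "conf" (0 to 1); they miss things now and then, are a little off and sometimes report something else, mostly with a low value. They report only what shows in the picture. A call takes as long as a camera call. They do not tell look-alikes from the thing itself.
- arm.boxes_of(picture, name): "centre" ([x, y, z] in mm, in the coordinates of the camera as it stood for that picture, good to about 4 mm: the middle of the surface that is visible of it).
- arm.masks_of(picture, name): "pixels" (420x560 bool, what is visible of it).
- arm.place_of(picture, name): "centre" ([x, y, z] in mm, in the coordinates of the camera as it stood for that picture, good to about 4 mm: a listed point, or the origin of a listed thing).
Readings, each from a call of its own:
- arm.read_time_s(): time.
- arm.read_joint_pos(): joint angles.
- arm.read_qvel(): joint speeds.
- arm.read_joint_efforts(): joint torques, N m.
- arm.read_ee_pos(): TCP position.
- arm.read_eef_rot(): TCP orientation.
- arm.read_contact_force(): force on the tool from outside, world axes, zero at the start.
- arm.read_torque(): the same for the moment, N m.
- arm.read_finger_gap(): opening from 0.0 (shut) to 1.0 (fully open).
Only numpy, scipy, OpenCV 4.12 (cv2) and the standard library are available. Lean on these libraries where they do the work, as an engineer would, in place of code of your own. Each camera call takes 0.05 s, during which the arm holds its last target.

## Working session

There is one attempt and no reset: what is moved stays moved. The work goes in short steps, each a Python script; the robot and the scene stay as the last script left them, time stands still between calls to the robot, and variables do not carry over. Pictures are saved under pics/ and viewed, and the job is handed in when it is done.

```bash
ls; mkdir -p pics; python3 - <<'E'
from rig import arm
import cv2,numpy as np
print(arm.read_time_s(),arm.grasp_offset,arm.read_ee_pos(),arm.read_eef_rot())
for n in("top","side"):
    f=arm.grab_frame(n)
    cv2.imwrite(f"pics/{n}0.png",f["img"][:,:,::-1])
    print(n,f["fx"],f["fy"],f["cx"],f["cy"],f["k1"],f["pose"].round(3).tolist())
E
```

```text
pics
0.0 154.70000000000002 [192.53834809 620.65247372 403.81391031] [-0.41979948  0.56971655  0.41906969  0.56883393]
top 383.97116894095655 383.97116894095655 267.9734946903392 215.147309905658 -0.08592649176675893 [[0.002, 0.998, -0.064, 441.693], [-1.0, 0.002, -0.0, -17.2], [0.0, 0.064, 0.998, 1220.502], [0.0, 0.0, 0.0, 1.0]]
side 381.43152809057284 381.43152809057284 276.68429948080933 213.14329113460133 0.031830979662189514 [[0.811, 0.364, -0.458, 14.94], [-0.585, 0.524, -0.62, -709.166], [0.014, 0.77, 0.638, 758.702], [0.0, 0.0, 0.0, 1.0]]
```

View pics/top0.png

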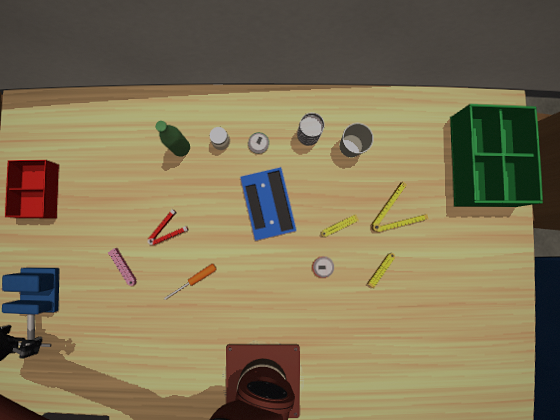

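View pics/side0.png

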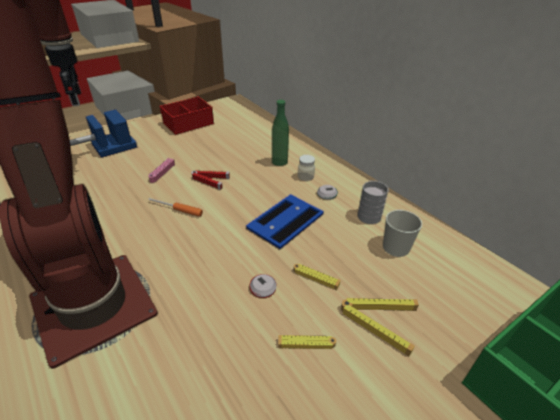

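Rule candidates (top image): the large open yellow V with its knuckle at (378,228), a small yellow bar at (339,226) and another at (381,270). The largest one, the V, is the rule. Finder candidates: the red V with its knuckle at (152,240) and a pink bar at (122,267). The red one is the finder. I'll check both in close crops and measure them.

```bash
cat > h.py <<'E'
from rig import arm
import numpy as np,cv2
from scipy.spatial.transform import Rotation as R
def K(f): return np.array([[f["fx"],0,f["cx"]],[0,f["fy"],f["cy"]],[0,0,1.]])
def rays(f,uv):
    uv=np.asarray(uv,float).reshape(-1,1,2)
    n=cv2.undistortPoints(uv,K(f),np.array([f["k1"],0,0,0.]))[:,0]
    return n
def onplane(f,uv,z):
    n=rays(f,uv); d=np.c_[n[:,0],-n[:,1],-np.ones(len(n))]@f["pose"][:3,:3].T
    o=f["pose"][:3,3]; t=(z-o[2])/d[:,2]
    return o+d*t[:,None]
def project(f,P):
    P=np.atleast_2d(P).astype(float); c=(P-f["pose"][:3,3])@f["pose"][:3,:3]
    q=np.c_[c[:,0],-c[:,1],-c[:,2]]
    return cv2.projectPoints(q,np.zeros(3),np.zeros(3),K(f),np.array([f["k1"],0,0,0.]))[0][:,0]
def depthpts(f,mask):
    v,u=np.nonzero(mask&(f["z_map"]>0)); n=rays(f,np.c_[u,v]); z=f["z_map"][v,u]
    c=np.c_[n[:,0]*z,-n[:,1]*z,-z]
    return c@f["pose"][:3,:3].T+f["pose"][:3,3]
def cam2w(f,c): return f["pose"][:3,:3]@np.asarray(c)+f["pose"][:3,3]
def quat(yaw):
    """tool x down, jaw axis (z) in direction yaw in the world plane"""
    x=np.array([0,0,-1.]); z=np.array([np.cos(yaw),np.sin(yaw),0]); y=np.cross(z,x)
    return R.from_matrix(np.c_[x,y,z]).as_quat()
def crop(f,u0,u1,v0,v1,name,s=4):
    cv2.imwrite(name,cv2.resize(f["img"][v0:v1,u0:u1,::-1],None,fx=s,fy=s,interpolation=cv2.INTER_CUBIC))
E
python3 - <<'E'
from h import *
import pickle
f=arm.grab_frame("top")
pickle.dump(f,open("top0.pkl","wb"))
for n in ["rule","finder"]:
    ms=arm.masks_of(f,n)
    for i,m in enumerate(ms):
        px=m["pixels"]; v,u=np.nonzero(px); print(n,i,m["conf"],px.sum(),u.min(),u.max(),v.min(),v.max())
    np.save(n+"_masks.npy",np.array([m["pixels"] for m in ms]))
for n in ["rule","finder","rule_mid","finder_mid","case_long","case_short","screwdriver","can_a","can_b","jar","bottle"]:
    for m in arm.place_of(f,n): print(n,round(m["conf"],2),cam2w(f,m["centre"]).round(1),project(f,cam2w(f,m["centre"])).round(1)[0])
P=depthpts(f,np.ones((420,560),bool))
crop(f,310,440,175,300,"pics/c1.png",5)
crop(f,100,220,200,300,"pics/c2.png",5)
crop(f,235,305,160,245,"pics/c3.png",7)
E
```

```text
rule 0 0.86 580 372 426 182 231
rule 1 0.62 327 367 394 253 287
rule 2 0.5 276 321 357 215 236
finder 0 0.75 395 109 135 248 284
finder 1 0.64 325 148 187 211 243
rule 0.64 [ 395.1 -404.9   -1. ] [389.1 254.5]
rule 0.63 [ 4.813e+02 -3.580e+02 -2.000e-01] [374.4 227.6]
rule 0.57 [ 461.8 -190.6    1.7] [322.5 233.6]
finder 0.77 [436.3 353.3  -0.5] [152.1 241. ]
finder 0.6 [ 3.074e+02  4.106e+02 -2.000e-01] [133.8 281.3]
rule_mid 0.97 [ 499.6 -433.5    6.8] [398.2 221.7]
rule_mid 0.78 [ 347.3 -371.6   -3.9] [378.8 269.5]
rule_mid 0.77 [ 484.4 -242.2   -2.5] [338.4 226.5]
finder_mid 0.93 [351.9 440.8   2.1] [124.6 267.3]
finder_mid 0.62 [460.1 292.   -1. ] [171.2 233.7]
case_long 0.93 [565.8 -55.3   8.1] [280.  200.7]
case_long 0.48 [ 501.7 -435.1    6.3] [398.6 221.1]
case_short 0.93 [546.2  26.3   5. ] [254.3 206.8]
screwdriver 0.76 [306.  228.4  -2.5] [190.5 282.3]
can_a 0.8 [ 355.3 -185.8   -3.3] [320.9 267.2]
can_a 0.75 [751.4  16.3   1. ] [257.8 143.7]
can_b 0.8 [ 355.3 -185.8   -3.3] [320.9 267.2]
can_b 0.75 [751.4  16.3   1. ] [257.8 143.7]
jar 0.85 [756.6 135.9  -0.9] [220.9 142.3]
jar 0.72 [ 744.6 -278.2    4.3] [348.9 146. ]
bottle 0.63 [744.7 266.4  -1.6] [180.9 146.1]
```

View pics/c1.png

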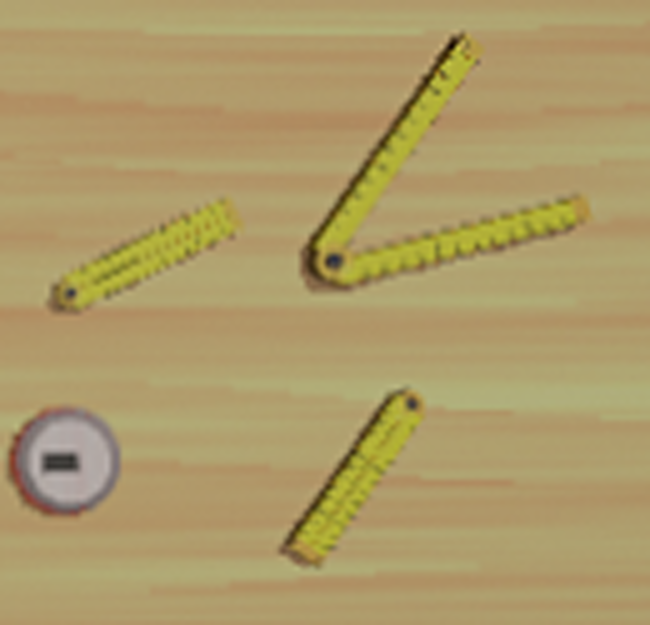

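View pics/c2.png

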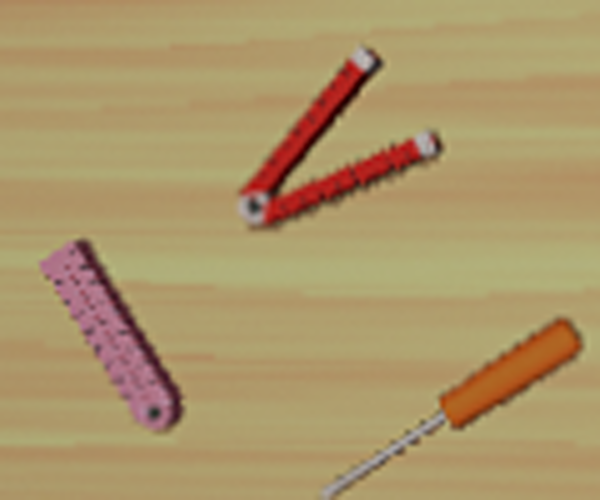

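View pics/c3.png

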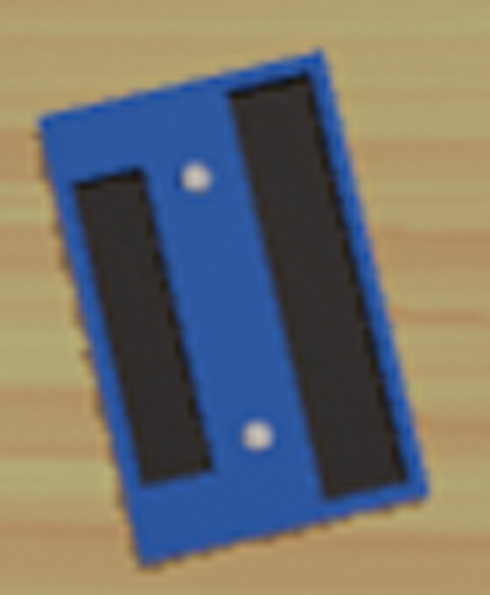

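The crops confirm it. The large yellow V has its pin near (376.6,227), the red V has its pin near (150.5,241), and the case is blue with a long trough on the right. I'll fit prism models to colour masks for precise poses.

```bash
cat >> h.py <<'E'
from scipy.optimize import minimize
DIM=dict(rule=(168,16,24,12),finder=(120,13,24,10))
S=4
def hullmask(f,Ps,roi):
    u0,u1,v0,v1=roi; m=np.zeros(((v1-v0)*S,(u1-u0)*S),np.uint8)
    for P in Ps:
        q=(project(f,P)+0.5-[u0,v0])*S-0.5
        cv2.fillConvexPoly(m,cv2.convexHull(np.round(q*16).astype(np.int32)),255,cv2.LINE_AA,4)
    return cv2.resize(m,(u1-u0,v1-v0),interpolation=cv2.INTER_AREA)/255.
def prism(xy,z0,z1): return np.vstack([np.c_[xy,np.full(len(xy),z)] for z in (z0,z1)])
def leafmodel(name,p,z0=0):
    L,w,h,r=DIM[name]; x,y,a,b=p
    out=[]
    for ang,s in((a,-1),(a+b,1)):
        c,sn=np.cos(ang),np.sin(ang); Rm=np.array([[c,-sn],[sn,c]])
        xy=np.array([[0,0],[L,0],[L,s*w],[0,s*w]])@Rm.T+[x,y]; out.append(prism(xy,z0,z0+h))
    t=np.linspace(0,2*np.pi,24); out.append(prism(np.c_[x+r*np.cos(t),y+r*np.sin(t)],z0,z0+h))
    return out
def fit(f,model,mask,roi,p0,step):
    u0,u1,v0,v1=roi; t=mask[v0:v1,u0:u1].astype(float)
    cost=lambda p: ((hullmask(f,model(p),roi)-t)**2).sum()
    best=None
    for k in range(3):
        sim=np.vstack([p0]+[np.array(p0)+np.eye(len(p0))[i]*step[i]*(-1)**k for i in range(len(p0))])
        r=minimize(cost,p0,method="Nelder-Mead",options=dict(initial_simplex=sim,maxiter=600,xatol=.01,fatol=.01)); p0=r.x
    return r.x,r.fun,t.sum()
def casemodel(p):
    # p: case centre x,y,yaw
    x,y,a=p; c,s=np.cos(a),np.sin(a)
    return [prism(np.array([[104,67],[-104,67],[-104,-67],[104,-67]])@np.array([[c,-s],[s,c]]).T+[x,y],0,14)]
def cmask(f,name):
    hsv=cv2.cvtColor(f["img"],cv2.COLOR_RGB2HSV); H,Sa,V=[hsv[...,i].astype(int) for i in range(3)]
    if name=="rule": m=(H>20)&(H<38)&(Sa>140)
    if name=="finder": m=((H<6)|(H>174))&(Sa>150)
    if name=="case": m=((H>100)&(H<125)&(Sa>120))|(V<65)
    return m
E
python3 - <<'E'
from h import *
import pickle
f=pickle.load(open("top0.pkl","rb"))
rois=dict(rule=(365,435,175,240),finder=(142,195,205,250),case=(235,302,162,246))
init=dict(rule=[480,-360,-1.35,.8],finder=[436,353,-1.2,.5],case=[555,-15,.2])
for n in rois:
    if n=="case": m=cmask(f,n); mod=casemodel; st=[4,4,.05]
    else:
        M=np.load(n+"_masks.npy")[0 if n=="rule" else 1]; m=M
        mod=lambda p,n=n: leafmodel(n,p); st=[6,6,.1,.1]
    r=fit(f,mod,m,rois[n],init[n],st); print(n,r[0].round(3),r[1:])
    if n!="case":
        r=fit(f,mod,cv2.morphologyEx((cmask(f,n)).astype(np.uint8),cv2.MORPH_CLOSE,np.ones((2,2)))>0,rois[n],r[0],st); print(' colour',r[0].round(3),r[1:])
    # overlay
    u0,u1,v0,v1=rois[n]; im=cv2.resize(f["img"][v0:v1,u0:u1,::-1],None,fx=7,fy=7,interpolation=cv2.INTER_CUBIC).copy()
    Ps=mod(r[0])
    if n=="case":
        x,y,a=r[0];c,s=np.cos(a),np.sin(a);Rm=np.array([[c,-s],[s,c]])
        for cy,L,w in((-39,192,40),(42,142,34)):  # case y offsets
            Ps.append(prism((np.array([[L/2,w/2],[-L/2,w/2],[-L/2,-w/2],[L/2,-w/2]])+[0,cy])@Rm.T+[x,y],14,14.01))
    for P in Ps:
        k=len(P)//2
        q=(project(f,P[k:])+.5-[u0,v0])*7-.5
        cv2.polylines(im,[np.round(q).astype(np.int32)],True,(255,0,255),1)
    cv2.imwrite(f"pics/fit_{n}.png",im)
E
```

```text
rule [ 483.03  -359.827   -1.328    0.704] (np.float64(82.14402153018071), np.float64(580.0))
 colour [ 479.716 -361.26    -1.324    0.684] (np.float64(84.38540561322569), np.float64(584.0))
finder [439.826 352.122  -1.196   0.477] (np.float64(106.2249596309112), np.float64(325.0))
 colour [434.141 348.718  -1.166   0.478] (np.float64(143.77428681276433), np.float64(284.0))
case [ 5.56931e+02 -1.63420e+01  2.32000e-01] (np.float64(162.02634371395618), np.float64(2621.0))
```

```bash
python3 - <<'E'
import cv2,numpy as np
a=[cv2.imread(f"pics/fit_{n}.png") for n in("rule","finder","case")]
a=[cv2.resize(x,None,fx=.55,fy=.55,interpolation=cv2.INTER_AREA) if 0 else x for x in a]
W=sum(x.shape[1] for x in a);H=max(x.shape[0] for x in a)
o=np.zeros((H,W,3),np.uint8);c=0
for x in a:o[:x.shape[0],c:c+x.shape[1]]=x;c+=x.shape[1]
s=800/W if W>800 else 1
cv2.imwrite("pics/fits1.png",cv2.resize(o,None,fx=s,fy=s,interpolation=cv2.INTER_AREA))
E
```

```text
(no output)
```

View pics/fits1.png

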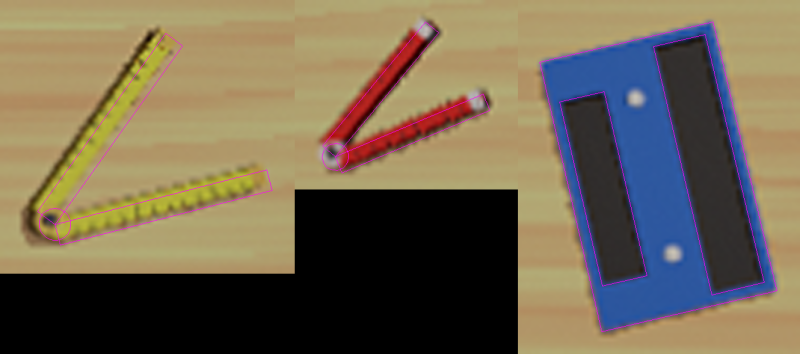

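View pics/fit_case.png

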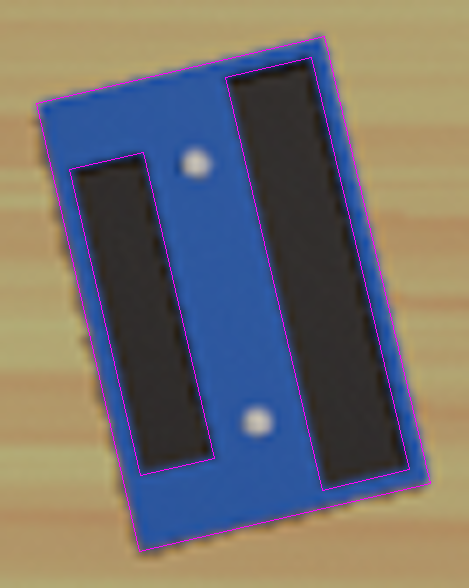

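```bash
python3 - <<'E'
from h import *
import pickle
f=pickle.load(open("top0.pkl","rb"))
g=f["img"].astype(float).sum(2)
rois=dict(rule=(365,435,175,240),finder=(142,195,205,250))
ims=[]
for n,uv,p0 in(("rule",(376,227),[-1.33,.72]),("finder",(150,241),[-1.19,.49])):
    u,v=uv; w=np.clip((280 if n=="rule" else 330)-g[v-2:v+3,u-2:u+3],0,None)
    print(g[v-3:v+4,u-3:u+4].astype(int))
    vv,uu=np.mgrid[v-2:v+3,u-2:u+3]; c=((uu*w).sum()/w.sum(),(vv*w).sum()/w.sum())
    pin=onplane(f,[c],24)[0]; print(n,c,pin)
    hsv=cv2.cvtColor(f["img"],cv2.COLOR_RGB2HSV).astype(int)
    m=cmask(f,n)&(hsv[...,2]>120)
    def model(p):
        out=[]
        L,wd,h,r=DIM[n]
        for P in leafmodel(n,[pin[0],pin[1],p[0],p[1]])[:2]:
            T=P[4:]; # trim ends
            d=(T[1]-T[0])/L; out.append(np.array([T[0]+d*20,T[1]-d*12,T[2]-d*12,T[3]+d*20]))
        return out
    mm=m.copy()
    r=fit(f,model,mm,rois[n],p0,[.05,.05]); print(r[0],r[1:])
    u0,u1,v0,v1=rois[n]; im=cv2.resize(f["img"][v0:v1,u0:u1,::-1],None,fx=6,fy=6,interpolation=cv2.INTER_CUBIC).copy()
    for P in leafmodel(n,[pin[0],pin[1],*r[0]]):
        q=(project(f,P[len(P)//2:])+.5-[u0,v0])*6-.5
        cv2.polylines(im,[np.round(q).astype(np.int32)],True,(255,0,255),1)
    ims.append(im)
H=max(i.shape[0] for i in ims)
ims=[np.vstack([i,np.zeros((H-i.shape[0],i.shape[1],3),np.uint8)]) for i in ims]
cv2.imwrite("pics/fits2.png",np.hstack(ims))
E
```

```text
[[315 424 410 408 411 385 378]
 [229 412 370 335 345 368 410]
 [280 394 243 164 188 286 404]
 [310 378 162 188 187 291 416]
 [269 400 290 259 251 368 432]
 [172 360 416 374 364 431 426]
 [185 217 342 340 377 419 417]]
rule (np.float64(376.09866220735785), np.float64(226.67391304347825)) [ 483.23450854 -356.6331759    24.        ]
[-1.32527402  0.68361792] (np.float64(123.28430603613995), np.float64(540.0))
[[378 287 306 339 364 339 205]
 [415 425 409 307 413 481 319]
 [455 484 379 187 313 442 352]
 [468 502 374 158 175 308 312]
 [460 504 449 285 334 387 288]
 [442 451 466 462 487 438 267]
 [445 440 419 418 413 332 227]]
finder (np.float64(150.3743500866551), np.float64(240.7209705372617)) [437.37739561 351.39596072  24.        ]
[-1.1725436  0.4797944] (np.float64(67.4084736639754), np.float64(236.0))
```

View pics/fits2.png

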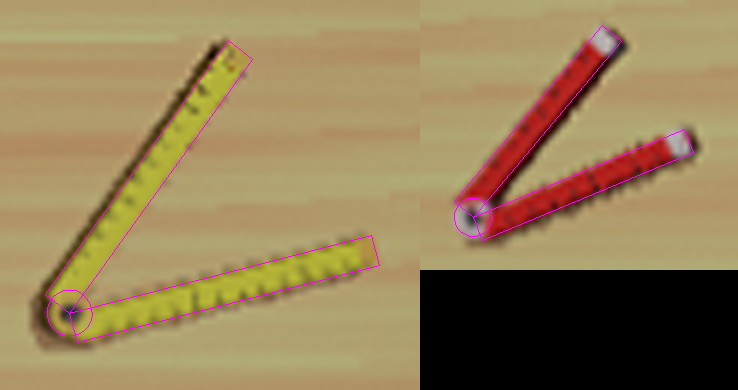

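The fits match the image. The bisectors are rule −0.983 rad and finder −0.933 rad. The finder is narrow enough to close at its middle. I'll start there and find fingertip height with a gentle touchdown beside it.

```bash
python3 - <<'E'
from h import *
q0=arm.read_joint_pos()
for nm,p,b in (("finder",[470,307,240],-.933),("rule",[506.5,-391.5,240],-.983),("L",[566,-54.5,240],.232),("S",[547.3,24.5,240],.232)):
    for k in(0,1,-1,):
        for ex in (.5,):
            y=b+np.pi*(ex+k); s=arm.inverse_kinematics(p,quat(y)); print(nm,k,None if s is None else np.round(s,2))
p=np.array([437.4,351.4])+55*np.array([np.cos(-.933),np.sin(-.933)]); print(p)
arm.move_pose([*p,240],quat(-.933+np.pi/2))
print(arm.read_time_s(),arm.read_joint_pos())
f0=np.array(arm.read_contact_force())
hit=arm.move_linear([*p,205],vel=150)
hit=arm.move_linear([*p,150],vel=30,until_force=4)
print(hit,arm.read_ee_pos(),np.array(arm.read_contact_force())-f0,arm.read_time_s())
f=arm.grab_frame("side"); cv2.imwrite("pics/s1.png",f["img"][:,:,::-1])
crop(f,150,270,120,220,"pics/s1c.png",6)
E
```

```text
finder 0 [-0.97  0.31  0.36  1.88 -0.13  0.97  0.09]
finder 1 [-1.59  0.61  1.22  1.91 -0.65  1.1  -2.61]
finder -1 [-1.59  0.61  1.22  1.91 -0.65  1.1  -2.61]
rule 0 [ 0.12  0.51  0.62  1.69 -0.33  1.05  1.43]
rule 1 [-0.23  0.8   1.21  1.71 -0.79  1.22 -1.37]
rule -1 [-0.23  0.8   1.21  1.71 -0.79  1.22 -1.37]
L 0 [-0.63  0.4   0.79  1.88 -0.34  1.    2.11]
L 1 [-0.75  0.46  0.95  1.88 -0.44  1.02 -0.95]
L -1 [-0.75  0.46  0.95  1.88 -0.44  1.02 -0.95]
S 0 [-0.7   0.32  0.67  1.93 -0.24  0.97  1.89]
S 1 [-0.83  0.37  0.84  1.93 -0.33  0.99 -1.18]
S -1 [-0.83  0.37  0.84  1.93 -0.33  0.99 -1.18]
[470.14845397 307.21245919]
2.45 [-0.96688338  0.3114876   0.35837104  1.87974124 -0.13139063  0.97202014
  0.09059107]
True [470.16339574 307.18321712 160.36213982] [-1.64031734 -1.61782975  9.01116563] 4.175
```

```bash
python3 - <<'E'
from h import *
p=np.array(arm.read_ee_pos())
arm.move_linear([p[0],p[1],178],vel=60)
arm.grasp(); print(arm.read_finger_gap(),arm.read_contact_force(),arm.read_time_s())
arm.gripper_open()
arm.move_linear([p[0],p[1],290],vel=150)
f=arm.grab_frame("top"); s=arm.grab_frame("side")
crop(f,100,220,190,290,"pics/t2c.png",5);crop(s,140,280,110,210,"pics/s2c.png",5)
import pickle; pickle.dump((f,s),open("f2.pkl","wb"))
print(arm.read_time_s())
E
```

```text
0.27862122566863207 [0.53446008 0.60911215 4.5097315 ] 5.2583
6.8833
```

View pics/t2c.png

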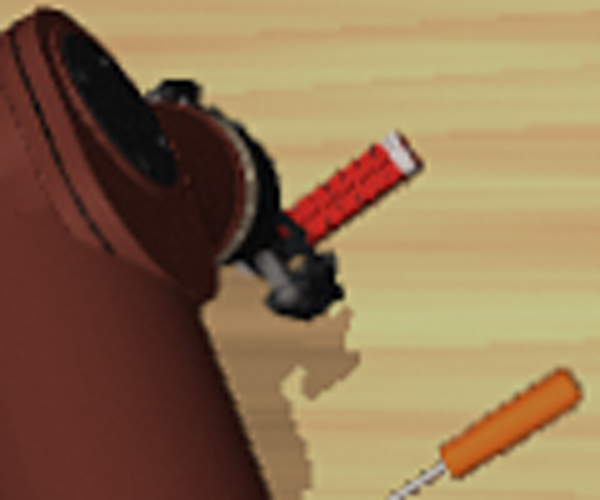

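View pics/s2c.png

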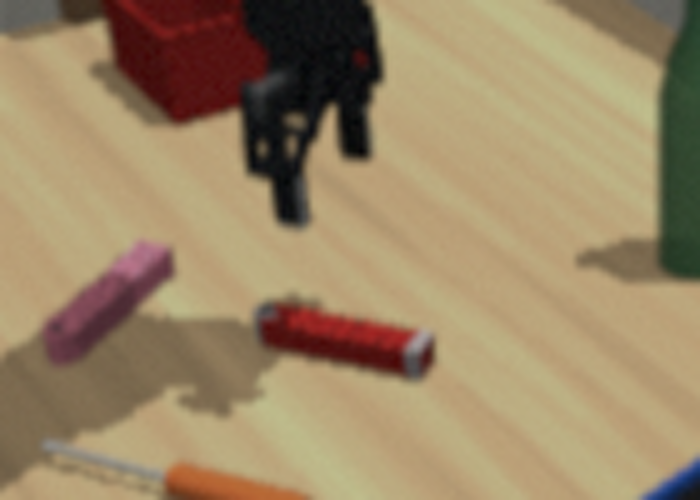

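```bash
python3 - <<'E'
from h import *
import pickle
f,s=pickle.load(open("f2.pkl","rb"))
d=np.array([np.cos(-.933),np.sin(-.933)]);p=np.array([470.15,307.2])
crop(f,150,190,210,250,"pics/t2d.png",15)
crop(s,185,235,160,195,"pics/s2d.png",15)
for e in [(400,153)]:
    w=onplane(f,[[100+(e[0]+.5)/5-.5,190+(e[1]+.5)/5-.5]],24)[0]; v=w[:2]-p; print(w,v@d,v@[-d[1],d[0]])
# side predicted overlay
im=cv2.imread("pics/s2d.png")
pin=p-55*d
for P in leafmodel("finder",[*pin,-.933,0.0]):
    q=(project(s,P[len(P)//2:])+.5-[185,160])*15-.5
    cv2.polylines(im,[np.round(q).astype(np.int32)],True,(255,255,0),1)
cv2.imwrite("pics/s2d.png",im)
im=cv2.imread("pics/t2d.png")
for P in leafmodel("finder",[*pin,-.933,0.0]):
    q=(project(f,P[len(P)//2:])+.5-[150,210])*15-.5
    cv2.polylines(im,[np.round(q).astype(np.int32)],True,(255,255,0),1)
cv2.imwrite("pics/t2d.png",im)
E
```

```text
[502.09712046 259.75781382  24.        ] 57.13767893808562 -2.5817011138051713
```

View pics/s2d.png

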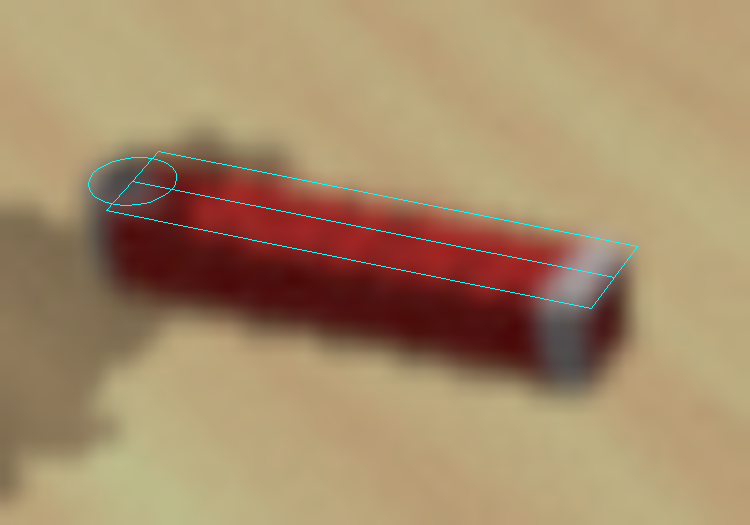

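View pics/t2d.png

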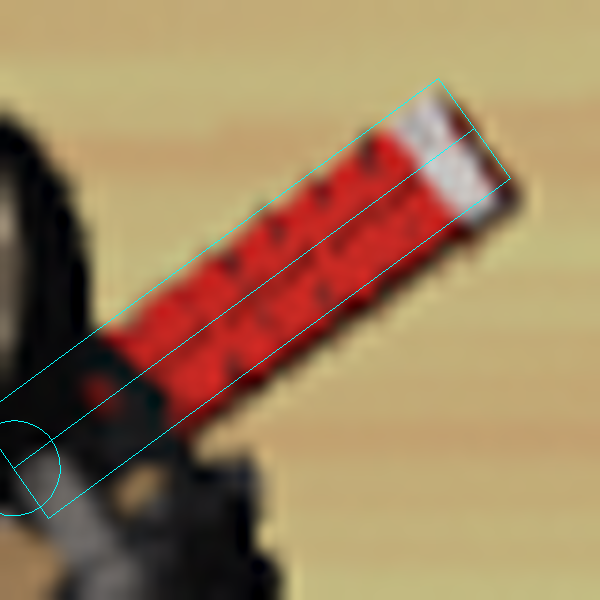

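Folded: the finder reads as a closed bar in both views. I'll regrip it higher and near its middle, then carry it over the short trough and compare.

```bash
python3 - <<'E'
from h import *
import pickle
d=np.array([np.cos(-.933),np.sin(-.933)]);p=np.array([470.15,307.2])-4.5*d
arm.move_linear([*p,185],vel=150)
arm.grasp(); print(arm.read_finger_gap(),arm.read_contact_force())
arm.move_linear([*p,260],vel=200)
print(arm.read_time_s(), arm.read_contact_force())
arm.move_pose([547.3,24.5,225],quat(.232+np.pi/2))
print(arm.read_time_s(), arm.read_ee_pos())
f=arm.grab_frame("top"); s=arm.grab_frame("side")
pickle.dump((f,s),open("f3.pkl","wb"))
crop(f,210,320,150,260,"pics/t3c.png",5);crop(s,220,350,140,260,"pics/s3c.png",5)
E
```

```text
0.27839513836223984 [-0.59795293  0.1908121   5.45929755]
8.85 [ 0.1659987  -0.62263213 -2.33646939]
10.3667 [547.15366734  25.26362103 224.49475789]
```

View pics/t3c.png

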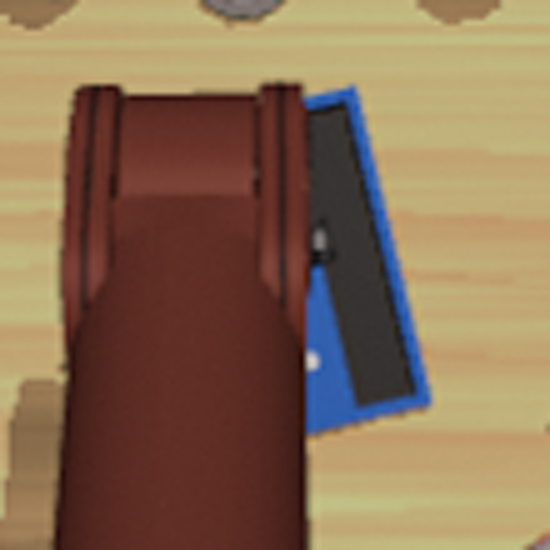

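View pics/s3c.png

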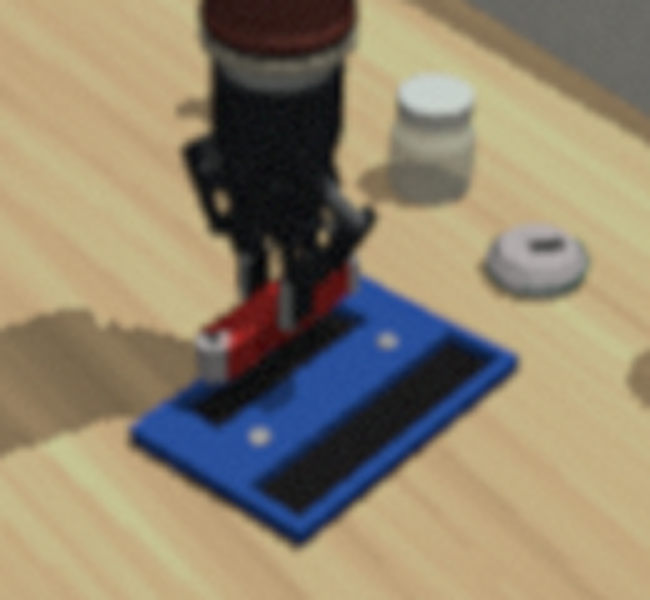

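```bash
cat >> h.py <<'E'
def overlay(f,Ps,roi,name,sc):
    u0,u1,v0,v1=roi; im=cv2.resize(f["img"][v0:v1,u0:u1,::-1],None,fx=sc,fy=sc,interpolation=cv2.INTER_CUBIC).copy()
    for P in Ps:
        q=(project(f,P)+.5-[u0,v0])*sc-.5; k=len(P)//2
        for a in (q[:k],q[k:]): cv2.polylines(im,[np.round(a).astype(np.int32)],True,(255,255,0),1)
    cv2.imwrite(name,im)
E
python3 - <<'E'
from h import *
import pickle
_,s2=pickle.load(open("f2.pkl","rb")); _,s3=pickle.load(open("f3.pkl","rb"))
roi=(240,330,190,250)
m=cmask(s2,"case"); r=fit(s2,casemodel,m,roi,[556,-16,.232],[4,4,.05]); print(r)
overlay(s2,casemodel(r[0]),roi,"pics/s2case.png",8)
pin=np.array([547.15,25.26])-55*np.array([np.cos(.232),np.sin(.232)])
overlay(s3,leafmodel("finder",[*pin,.232,0],40)+casemodel(r[0]),(240,330,180,250),"pics/s3o.png",8)
E
```

```text
(array([ 5.59194219e+02, -1.39001665e+01,  2.44085834e-01]), np.float64(207.121045751634), np.float64(2034.0))
```

View pics/s2case.png

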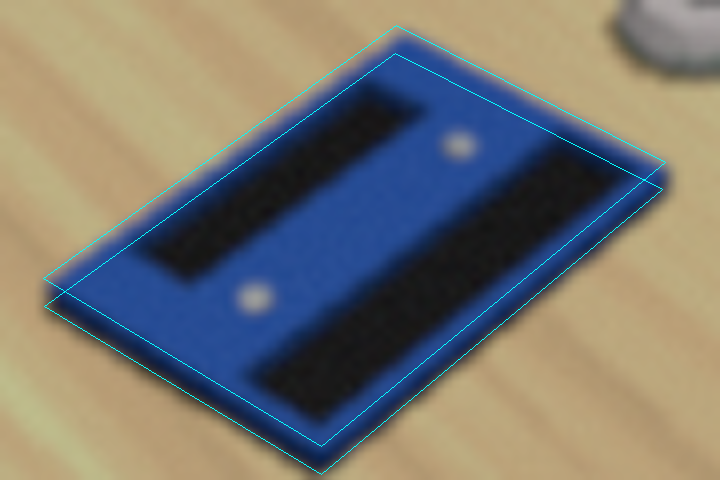

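View pics/s3o.png

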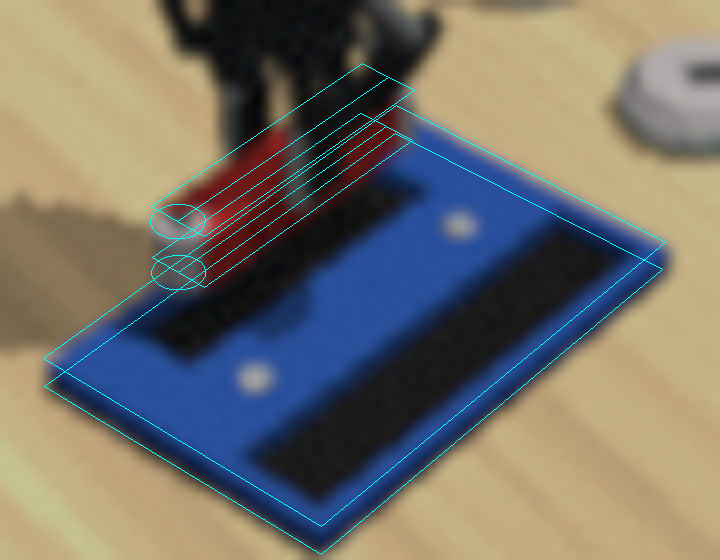

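```bash
python3 - <<'E'
from h import *
import pickle
t0=pickle.load(open("top0.pkl","rb")); _,s2=pickle.load(open("f2.pkl","rb")); _,s3=pickle.load(open("f3.pkl","rb"))
def blob(f,u,v,r=3):
    g=f["img"].astype(float); w=np.clip(g[v-r:v+r+1,u-r:u+r+1,0]-90,0,None)
    vv,uu=np.mgrid[v-r:v+r+1,u-r:u+r+1]; return [(uu*w).sum()/w.sum(),(vv*w).sum()/w.sum()]
T=[blob(t0,263,185),blob(t0,271,222)]; Sd=[blob(s2,297,208),blob(s2,272,227)]
a=onplane(t0,T,14);b=onplane(s2,Sd,14); print(T,Sd);print(a.round(1),b.round(1))
c,s=np.cos(.232),np.sin(.232)
print("case-frame dots top",(a[:,:2]-[556.9,-16.3])@np.array([[c,-s],[s,c]]))
print("side", (b[:,:2]-[556.9,-16.3])@np.array([[c,-s],[s,c]]))
crop(s3,255,300,185,220,"pics/s3d.png",16)
pin=np.array([547.15,25.26])-55*np.array([np.cos(.232),np.sin(.232)])
overlay(s3,leafmodel("finder",[*pin,.232,0],39.5),(255,300,185,220),"pics/s3e.png",16)
E
```

```text
[[np.float64(262.5150421179302), np.float64(184.85800240673888)], [np.float64(271.3677639046538), np.float64(221.77298524404085)]] [[np.float64(297.04910714285717), np.float64(207.68303571428572)], [np.float64(271.37730870712403), np.float64(226.86807387862797)]]
[[ 6.154e+02  3.000e-01  1.400e+01]
 [ 4.984e+02 -2.790e+01  1.400e+01]] [[ 6.171e+02 -2.000e-01  1.400e+01]
 [ 4.997e+02 -2.790e+01  1.400e+01]]
case-frame dots top [[ 60.71608088   2.74669502]
 [-59.56781849   2.13936773]]
side [[ 62.33450123   1.84946135]
 [-58.36843123   1.86253797]]
```

View pics/s3e.png

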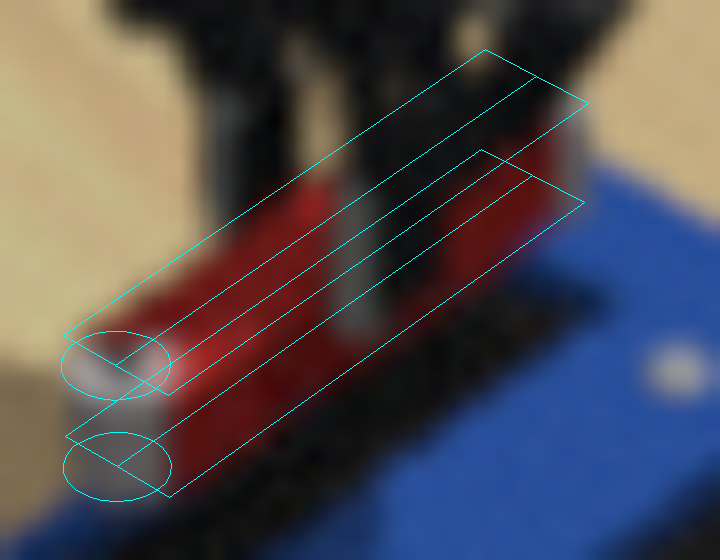

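View pics/s3d.png

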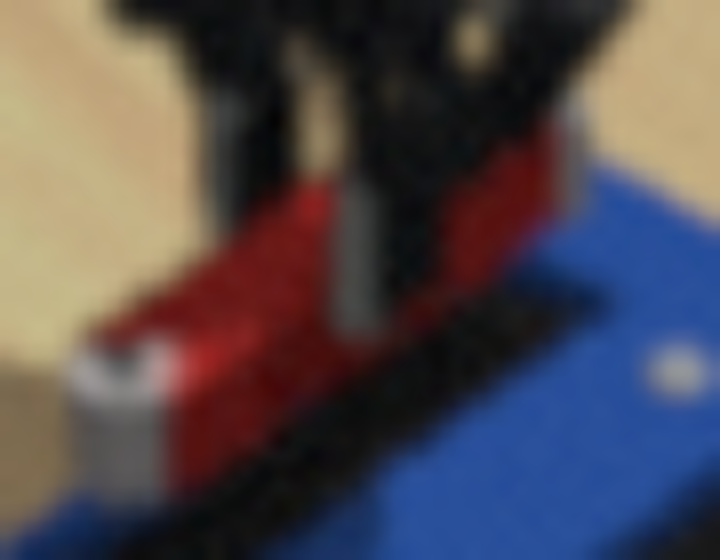

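```bash
python3 - <<'E'
from h import *
import pickle
print(arm.read_ee_pos())
arm.move_linear([549.2,24.7,202],vel=100,attitude=quat(.233+np.pi/2))
arm.pause(.2)
p=arm.read_ee_pos(); print(p,arm.read_time_s())
s=arm.grab_frame("side"); pickle.dump(s,open("f4.pkl","wb"))
crop(s,240,330,185,250,"pics/s4.png",8)
c=[558.9,-16.2]; Rm=np.array([[np.cos(.233),-np.sin(.233)],[np.sin(.233),np.cos(.233)]])
Ps=[prism((np.array([[L/2,w/2],[-L/2,w/2],[-L/2,-w/2],[L/2,-w/2]])+[0,cy])@Rm.T+c,14,14.01) for cy,L,w in((-39,192,40),(42,142,34))]
pin=p[:2]-55*Rm[:,0]
overlay(s,leafmodel("finder",[*pin,.233,0],17)+Ps,(240,330,185,250),"pics/s4o.png",8)
E
```

```text
[547.27577923  25.40376705 224.81331133]
[549.42784677  24.70750019 202.54172041] 11.05
```

View pics/s4.png

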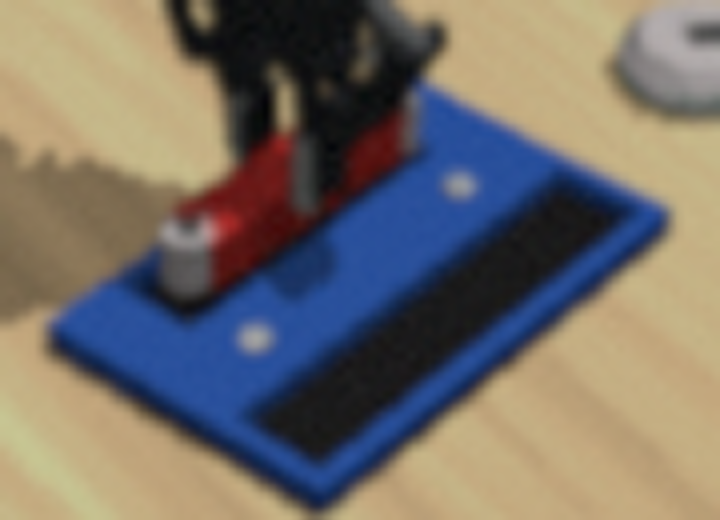

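View pics/s4o.png

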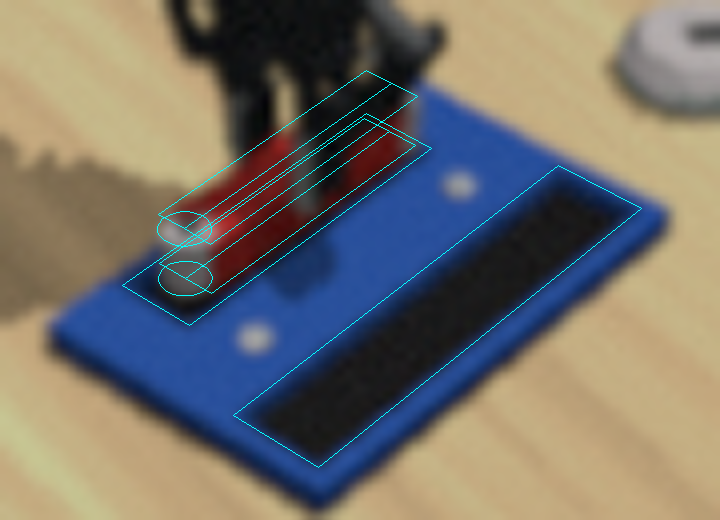

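```bash
python3 - <<'E'
from h import *
import pickle
f0=np.array(arm.read_contact_force())
hit=arm.move_linear([549.2,24.7,184.5],vel=25,until_force=5)
print(hit,arm.read_ee_pos(),np.array(arm.read_contact_force())-f0,arm.read_time_s())
s=arm.grab_frame("side"); crop(s,240,330,185,250,"pics/s5.png",8)
E
```

```text
True [549.20778242  24.69356098 189.68213935] [-1.36704087 -0.63236858  9.02029129] 11.625
```

View pics/s5.png

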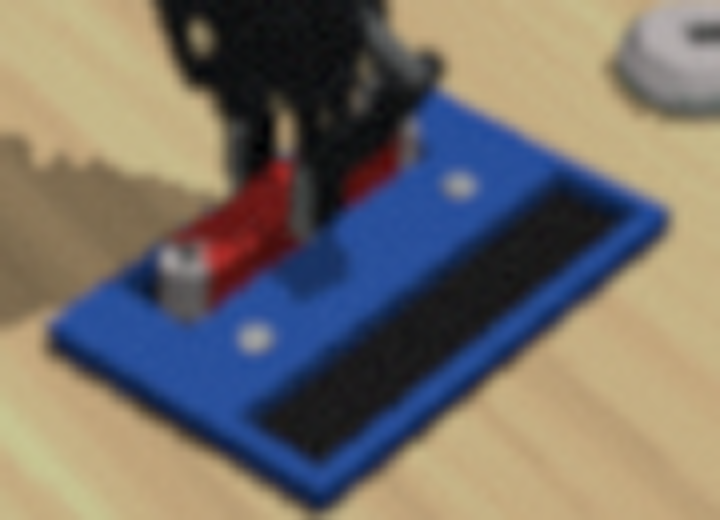

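```bash
python3 - <<'E'
from h import *
import pickle
arm.gripper_open()
arm.move_linear([549.2,24.7,260],vel=200)
d=np.array([np.cos(-.983),np.sin(-.983)]);p=np.array([485,-356.])+42*d
arm.move_pose([*p,250],quat(-.983+np.pi/2))
print(arm.read_time_s())
t=arm.grab_frame("top"); s=arm.grab_frame("side"); pickle.dump((t,s),open("f6.pkl","wb"))
crop(t,230,310,155,250,"pics/t6.png",6); crop(s,320,440,260,370,"pics/s6.png",5)
E
```

```text
14.3417
```

View pics/t6.png

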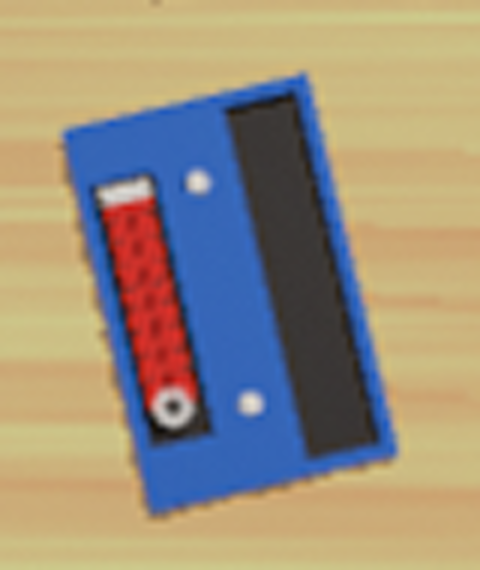

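View pics/s6.png

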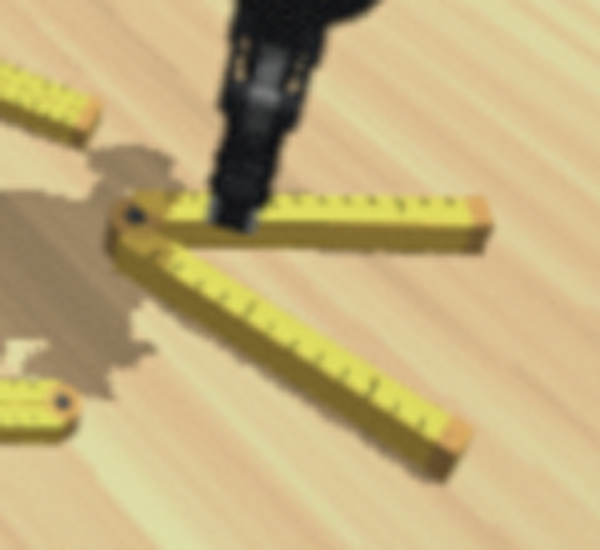

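```bash
python3 - <<'E'
from h import *
import pickle
t,s=pickle.load(open("f6.pkl","rb"))
px=lambda x,y:[320+(x+.5)/5-.5,260+(y+.5)/5-.5]
pin=onplane(s,[px(135,215)],24)[0]; print(pin)
e1=onplane(s,[px(455,430)],24)[0]; e2=onplane(s,[px(480,210)],24)[0]; print(e1,e2)
for e in(e1,e2): print(np.hypot(*(e-pin)[:2]),np.arctan2(*(e-pin)[[1,0]]))
d=np.array([np.cos(-.983),np.sin(-.983)]);p=np.array([485,-356.])+42*d
print(arm.read_ee_pos())
overlay(s,leafmodel("rule",[485,-356,-1.325,.684]),(320,440,260,370),"pics/s6o.png",5)
E
```

```text
[ 484.28777176 -357.45075551   24.        ]
[ 517.88455951 -516.58964969   24.        ] [ 620.24155516 -448.70449983   24.        ]
162.6466470252924 -1.3627353835796712
163.73966249535198 -0.5911424373676546
[ 509.43554401 -389.30877391  249.90129315]
```

View pics/s6o.png

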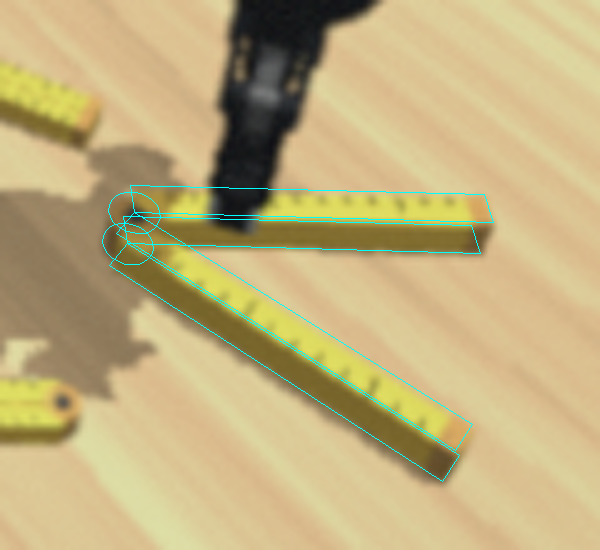

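```bash
python3 - <<'E'
from h import *
import pickle
d=np.array([np.cos(-.983),np.sin(-.983)]);p=np.array([485,-356.])+42*d
hit=arm.move_linear([*p,178],vel=100,until_force=12); print(hit)
if hit: raise SystemExit
arm.grasp(); print(arm.read_finger_gap(),arm.read_contact_force(),arm.read_time_s())
arm.gripper_open()
p2=np.array([485,-356.])+78*d
arm.move_linear([*p,230],vel=150); arm.move_linear([*p2,250],vel=150)
s=arm.grab_frame("side");t=arm.grab_frame("top"); pickle.dump((t,s),open("f7.pkl","wb"))
overlay(s,leafmodel("rule",[485,-356,-.983,0]),(320,440,260,370),"pics/s7o.png",5)
crop(s,320,440,260,370,"pics/s7.png",5); crop(t,350,450,160,250,"pics/t7.png",5)
print(arm.read_time_s())
E
```

```text
False
0.3538060048088822 [-0.92019084 -0.09853969  9.45086452] 15.8583
17.4667
```

View pics/s7o.png

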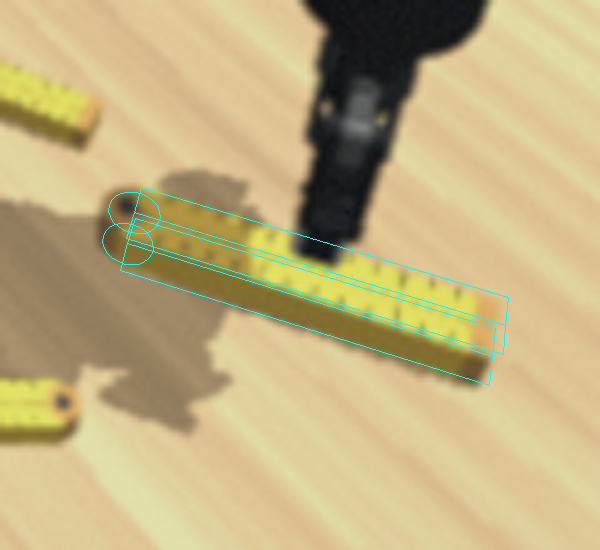

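View pics/t7.png

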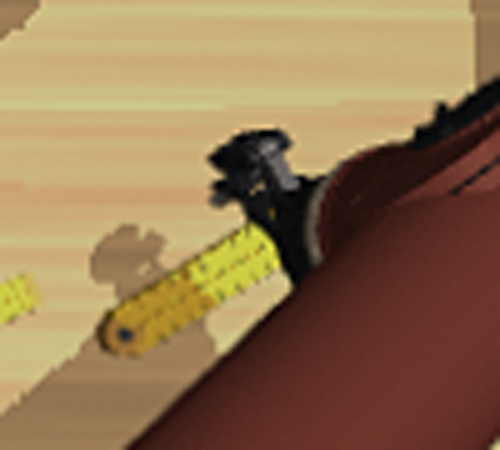

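```bash
python3 - <<'E'
from h import *
import pickle
t,s=pickle.load(open("f7.pkl","rb"))
d=np.array([np.cos(-.983),np.sin(-.983)]);n=np.array([-d[1],d[0]])
a=onplane(s,[[320+127.5/5-.5,260+205.5/5-.5]],24)[0][:2]; b=onplane(t,[[350+123.5/5-.5,160+334.5/5-.5]],24)[0][:2]
for x in(a,b):
    v=x-[485,-356]; print(x,v@d,v@n)
E
```

```text
[ 485.22795752 -351.07045501] -3.975784363930832 2.923271647180178
[ 484.08831349 -350.60415345] -4.995789220149169 2.2334776454253147
```

```bash
python3 - <<'E'
from h import *
import pickle
d=np.array([np.cos(-.983),np.sin(-.983)]);p=np.array([485,-356.])+73.5*d
arm.move_linear([*p,185],vel=130)
arm.grasp(); print(arm.read_finger_gap(),arm.read_ee_pos())
arm.move_linear([*p,280],vel=200)
arm.move_pose([567.9,-54.1,240],quat(.233+np.pi/2))
arm.move_linear([567.9,-54.1,203],vel=120)
arm.pause(.2)
q=arm.read_ee_pos(); print(q,arm.read_time_s(),arm.read_contact_force())
s=arm.grab_frame("side"); pickle.dump(s,open("f8.pkl","wb"))
c=[558.9,-16.2]; Rm=np.array([[np.cos(.233),-np.sin(.233)],[np.sin(.233),np.cos(.233)]])
Ps=[prism((np.array([[L/2,w/2],[-L/2,w/2],[-L/2,-w/2],[L/2,-w/2]])+[0,cy])@Rm.T+c,14,14.01) for cy,L,w in((-39,192,40),(42,142,34))]
pin=q[:2]-78*Rm[:,0]
roi=(240,335,185,255)
overlay(s,leafmodel("rule",[*pin,.233,0],18)+Ps,roi,"pics/s8o.png",8)
crop(s,*roi,"pics/s8.png",8)
E
```

```text
0.3491845685812621 [ 526.08646863 -417.37820747  185.89544923]
[568.30337267 -54.33338882 203.8287483 ] 21.325 [ 0.73807956  0.34329237 -1.79794392]
```

View pics/s8.png

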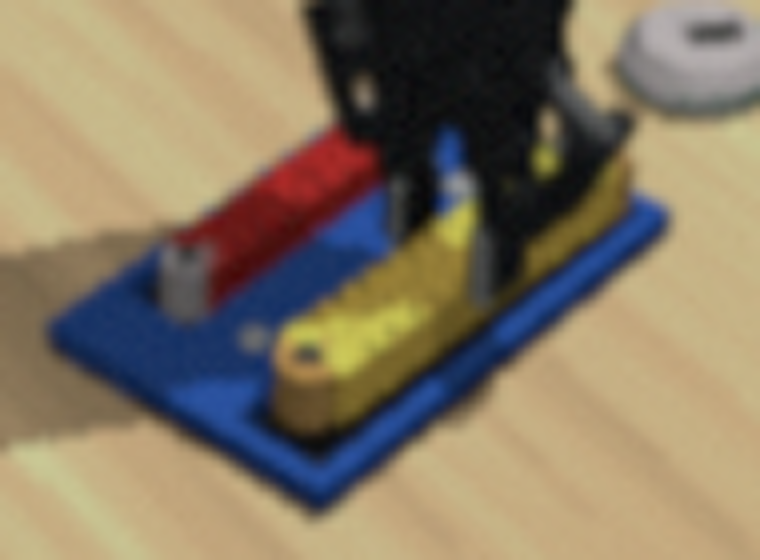

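View pics/s8o.png

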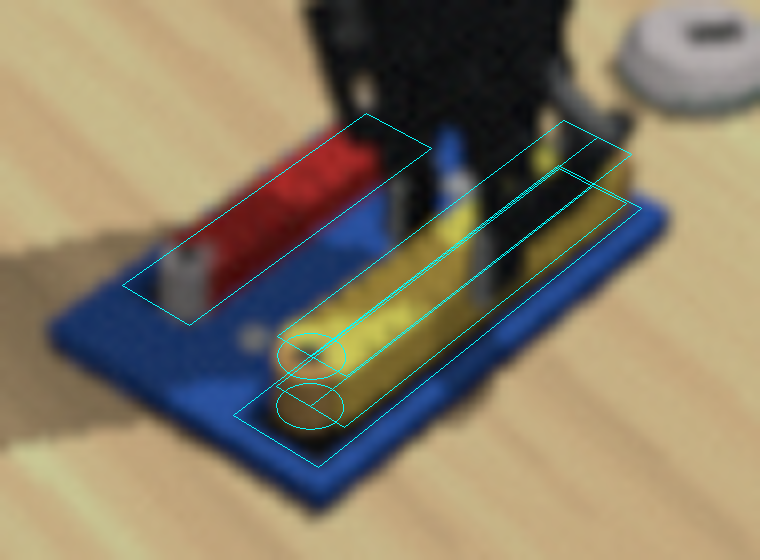

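```bash
python3 - <<'E'
from h import *
import pickle
f0=np.array(arm.read_contact_force())
hit=arm.move_linear([568.3,-54.1,185],vel=25,until_force=5)
print(hit,arm.read_ee_pos(),np.array(arm.read_contact_force())-f0,arm.read_time_s())
s=arm.grab_frame("side"); crop(s,240,335,185,255,"pics/s9.png",8)
E
```

```text
True [568.15298516 -54.05932218 189.816115  ] [-1.94932158  0.09915332  8.33605068] 21.9167
```

View pics/s9.png

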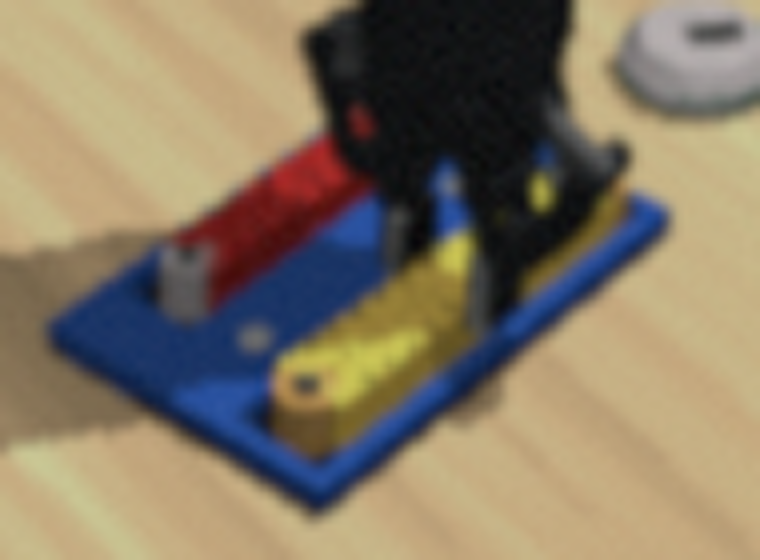

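```bash
python3 - <<'E'
from h import *
import pickle
arm.gripper_open()
arm.move_linear([568.15,-54.06,300],vel=180)
arm.move_pose([480,-330,330],quat(.233+np.pi/2))
t=arm.grab_frame("top");s=arm.grab_frame("side"); print(arm.read_time_s())
pickle.dump((t,s),open("f10.pkl","wb"))
crop(t,230,310,155,250,"pics/t10.png",6); crop(s,240,335,185,255,"pics/s10.png",8)
cv2.imwrite("pics/top10.png",t["img"][:,:,::-1])
E
```

```text
24.5333
```

View pics/t10.png

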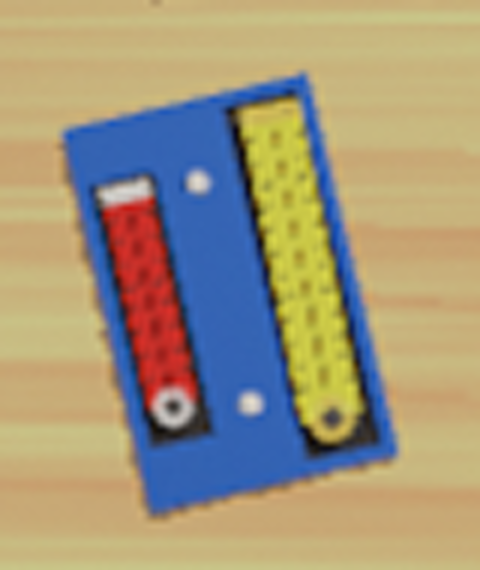

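View pics/s10.png

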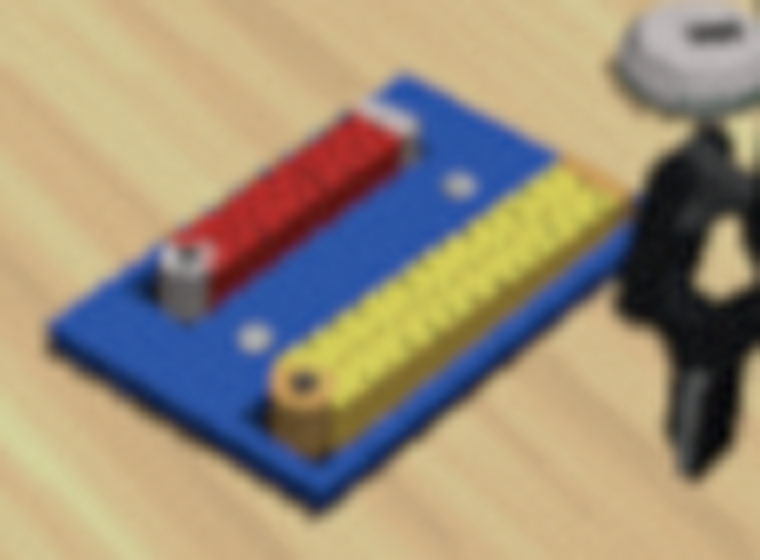

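View pics/top10.png

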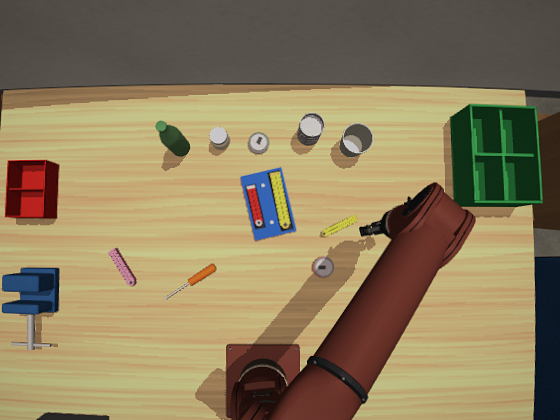

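```bash
python3 - <<'E'
from h import *
import pickle
t,s=pickle.load(open("f10.pkl","rb"))
Rm=np.array([[np.cos(.234),-np.sin(.234)],[np.sin(.234),np.cos(.234)]])
for n,uv,cy,L,c0 in(("finder",(173,407),42,55,0),("rule",(333,417),-39,78,0)):
    w=onplane(t,[[230+(uv[0]+.5)/6-.5,155+(uv[1]+.5)/6-.5]],28)[0][:2]
    print(n,"mid rel:",(w-[556.9,-16.3])@Rm-[0,cy]+[L,0])
    u={"finder":((250,150+36),),"rule":0}
    roi=(240,302,165,240)
    P=depthpts(t,cmask(t,n)); q=(P[:,:2]-[556.9,-16.3])@Rm-[0,cy]
    k=(abs(q[:,0])<L)&(abs(q[:,1])<10); A=np.c_[q[k],np.ones(k.sum())]; co,*_=np.linalg.lstsq(A,P[k,2],rcond=None); print("top plane slope,z",co,k.sum())
    mu=q[k].mean(0); _,_,V=np.linalg.svd(q[k]-mu); print("dir",np.arctan(V[0,1]/V[0,0]))
E
```

```text
finder mid rel: [2.11313411 0.1779048 ]
top plane slope,z [1.18025415e-02 1.81589463e-02 2.82954490e+01] 199
dir -0.0003794768539657459
rule mid rel: [1.04318445 1.6917606 ]
top plane slope,z [1.09874380e-04 2.05367658e-02 2.84548451e+01] 303
dir 0.00019646158872166367
```

All checks are within tolerance: mids within about 2 mm, tops at about 28 mm (flat on the floor) and no bystander visibly moved. Handing in.

```bash
python3 -c "
from rig import arm
print(arm.read_contact_force(),arm.read_time_s()); print(arm.close_job())"
```

```text
[-0.26394775 -0.55251728  0.1287259 ] 24.5333
the job is handed in; nothing more can be done
None
```

I folded the red gauge and then the yellow rule shut by squeezing their leaves. I regripped each near its middle, lowered it into its own trough until it touched the floor, let go and backed off. The job was handed in at about 24.5 s.

Last checks, from the final top picture:

| Check | Gauge | Rule |
|---|---|---|
| Along the trough, from floor centre | +2.1 mm | +1.0 mm |
| Across the trough, from floor centre | +0.2 mm | +1.7 mm |
| Top height (28 mm expected) | 28.3 mm | 28.5 mm |
| Tilt | about 0.02 rad | about 0.02 rad |

- **Fold and alignment:** both bars look fully shut and are in line with their troughs. I judged the folding by eye, not by measuring the hinge angles.
- **Bystanders:** the bottle, tub, tin, cans, jar and screwdriver show no visible movement.
- **Disagreement:** the two cameras differ by about 2 mm on the case position, so I used a value between them.

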